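Set the dollhouse miniatures on their display mounts

ROBOT

A 7-joint arm with a two-finger parallel gripper is mounted at the origin on the work surface. World frame = base frame: x ahead of the robot, y to its left, z up, the work surface at z = 0. Lengths are in mm, angles in rad, forces in N, time in s.
With the tool pointing down it reaches from about 400 to 875 mm from the base axis. Payload 19.3 kg.
Tool frame: the origin (TCP) lies at the very end of the fingers, on their centre line; the grasp point (between the pads) lies 19 mm behind it; y points along the fingers, z is the direction in which the jaws open and shut, and the axes are right-handed (so a half turn about y gives the same grasp; the last joint's range is limited). The gripper opens to 85 mm and grips with 20 to 120 N. Pads are 22 mm wide; open, the fingers measure 114 mm over their backs; the gripper's body (76 mm by 85 mm) begins 54 mm behind the grasp point. The pads swing forward as they close: fully open they stand 13 mm farther back than shut.
Start: joints at [1.059, 0.521, -0.036, 1.599, 0.021, 1.021, -0.113], TCP at [267.202, -564.994, 231.291] pointing down, gripper open.
Joint ranges: [-2.91, 2.91], [-0.3, 2.13], [-1.5, 1.42], [0.17, 2.43], [-1.26, 4.41], [0.16, 1.93], [-2.52, 2.52]. Speed limits (rad/s): [1.89, 1.89, 2.39, 2.39, 3.01, 3.01, 3.01].

INTERFACE

Orientations are given as a unit quaternion [x, y, z, w].
In Python, from cell import read_state, capture, hand_in gives the robot as it stands. The module is installed in compiled form; this text tells all that it offers.
- The arm moves only by the shell command python3 -m creep 'ROWS' [OPENING] [FORCE]. ROWS is a JSON object of lists of equal length, an entry for each row: "translation": the shift along the tool's x, y, z in cm, a list of three; "twist": the turn about the tool's y in rad. A call has 1 to 12 rows; each row shifts and turns the commanded pose from where the row before left it, along the tool's axes as they then stand; what a row does not reach is not made up. A row lasts 1/8 s, in which the tool goes at most 62.5 mm and 10.7 degrees, less where a joint would pass 70% of its speed; a pose out of reach is approached as far as the arm can. A call is refused whole if a number of a shift passes 6.25 or a number of a turn 0.188, either way. A call with a gripper value outside its range is refused whole. OPENING is the closure, from 0 (fully open) to 1 (shut), set as the call begins (- or left out, the last holds). The fingers move at their own pace and stop on an object; FORCE is the grip in N (left out, the last holds). Time passes only in rows, so rows that do not move let the fingers close. It gives the time, the measured TCP pose, the force and the opening at its end, in the units of the state.
- read_state(): the state, without advancing time (a new reading comes with each control period).
- capture(name): name is "scene" or "side" or "wrist"; returns a dict with "frame" (384x512x3 uint8, red, green, blue), "range_z" (384x512 float32, mm along the optical axis (not along the pixel's ray), 0 where there is no reading), "fx", "fy", "cx", "cy" (pixels), "dist_coeffs" ([k1, k2, p1, p2, k3] as OpenCV has them; the pictures are not rectified), "cam_to_world" (4x4, takes a point from camera to world coordinates); the wrist camera has in their place "hand_eye" (4x4, takes a point from camera to tool coordinates, whose origin is the TCP and whose axes are the tool frame's). Camera axes: x right, y up, looking along -z (the intrinsics and any distortion apply to the point x, -y, -z); pixel columns grow to the right and rows downward; lengths in mm; the calibration is good to about 2 mm. A picture is of the moment at which its call begins: read the wrist's pose just before it.
- hand_in(): hands the job in, once; it reports no verdict.
The state is a dict: "clock": time; "q": joint angles; "qd": joint speeds; "effort": joint torques, N m; "eef_pos": TCP position; "tcp_rot": TCP orientation; "contact_force": force on the tool from outside, world axes, zero at the start; "wrist_torque": the same for the moment, N m; "width": finger opening in mm.
Only numpy, scipy, OpenCV 4.12 (cv2) and the standard library are available. Lean on these libraries where they do the work, as an engineer would, in place of code of your own. Each camera call takes 0.05 s, during which the arm holds its last target.

TASK

Put each of the four dollhouse miniatures on the grey display mount whose inlaid patch matches it in colour and shape: the blue chaise on the blue oblong, the black stove on the black circle, the cream cat on the cream square and the brown sideboard on the brown oblong. Each must stand upright, centred on its patch with its base lined up with the patch and inside its edges (either end may face either way). They are delicate: lower them gently rather than dropping them, never tip one over, and leave all four standing still and let go.

Things in the scene. Friction and masses are not known exactly. Their poses are not given: they have to be found in the camera images.
- chaise: Loose dollhouse chaise longue, blue cushion on a brown frame with 10 mm legs; 92 mm along x, 38 mm along y; cushion top at 38 mm; raised blue headrest at x = +22 to +46 mm, up to 58 mm. Origin: centre of underside, z up. Flat sides 38 mm apart along y from z = 10 to 38 mm: grip across y at the middle, z about 30 mm. About 90 g.
- stove: Loose dollhouse stove, a black upright drum with a thin flue: foot 44 mm in diameter, drum 40 mm from z = 8 to 54 mm, rim 44 mm at z = 56 to 60, flue 16 mm, up to 82 mm. Origin: centre of underside, z up. Grip the drum from any side, z about 40 mm. About 150 g.
- cat: Loose cream sitting-cat figurine on a square base 44 x 44 x 6 mm (edges along x and y); body round, 32 mm in diameter from z = 6 to 42 mm, round head 28 mm, ears up to 74 mm. Origin: centre of underside, z up. Grip the body from any side at z about 34 mm, above the base. About 80 g.
- sideboard: Loose dollhouse sideboard, dark brown cabinet 76 mm along x, 36 mm along y, 34 mm high; on it an upper cupboard 56 mm along x, same 36 mm along y, up to 64 mm; pale panes on the -y face. Origin: centre of underside, z up. Flat faces 36 mm apart along y over the whole height: grip across y at the middle, z about 45 mm. About 130 g.
- mount_blue: Fixed grey display mount, 6 mm thick, flat on the table, with a flush coloured patch in its middle. Origin: centre of underside (top face at z = 6 mm), z up. Board 124 mm along x, 70 mm along y; blue oblong patch 104 mm along x, 50 mm along y: place of the chaise, either way round.
- mount_black: Fixed grey display mount, 6 mm thick, flat on the table, with a flush coloured patch in its middle. Origin: centre of underside (top face at z = 6 mm), z up. Board 80 x 80 mm; black round patch 56 mm in diameter: place of the stove, turned any way.
- mount_cream: Fixed grey display mount, 6 mm thick, flat on the table, with a flush coloured patch in its middle. Origin: centre of underside (top face at z = 6 mm), z up. Board 80 x 80 mm; cream square patch 56 x 56 mm, edges along x and y: place of the cat, its base square with the patch, any of the four ways round.
- mount_brown: Fixed grey display mount, 6 mm thick, flat on the table, with a flush coloured patch in its middle. Origin: centre of underside (top face at z = 6 mm), z up. Board 108 mm along x, 68 mm along y; dark brown oblong patch 88 mm along x, 48 mm along y: place of the sideboard, either way round.
Mind the look-alikes: they are no part of the job. What is shaped like the mount_brown but yellow is not meant.

How it is judged (in metres and radians):
At the end, for the whole second after the job is handed in: Each miniature stands on its mount: centres within 12 mm horizontally, underside 2 to 10 mm above the mount's underside, upright within 0.1 rad, at rest (0.02 m/s, 0.2 rad/s); chaise and sideboard along their patches within 0.2 rad, either way; cat's base square with its patch within 0.3 rad (horizontal distance between chaise and mount_blue below 0.012 m and z of chaise in the frame of mount_blue between 0.002 and 0.01 m and angle between each of chaise, stove, cat, sideboard's own z axis and vertical below 0.1 rad and linear speed of each of chaise, stove, cat, sideboard below 0.02 m/s and angular speed of each of chaise, stove, cat, sideboard below 0.2 rad/s and angle between the x axis of chaise and the x axis of mount_blue, either way round below 0.2 rad and horizontal distance between stove and mount_black below 0.012 m and z of stove in the frame of mount_black between 0.002 and 0.01 m and horizontal distance between cat and mount_cream below 0.012 m and z of cat in the frame of mount_cream between 0.002 and 0.01 m and (angle between the x axis of cat and the x axis of mount_cream, either way round below 0.3 rad or angle between the x axis of cat and the y axis of mount_cream, either way round below 0.3 rad) and horizontal distance between sideboard and mount_brown below 0.012 m and z of sideboard in the frame of mount_brown between 0.002 and 0.01 m and angle between the x axis of sideboard and the x axis of mount_brown, either way round below 0.2 rad); the robot touches nothing.
It fails at once if a miniature is dropped or thrown (moves faster than 0.6 m/s with no finger on it) ((linear speed of chaise above 0.6 m/s and contact force between the fingers and chaise below 0.05 N) or (linear speed of stove above 0.6 m/s and contact force between the fingers and stove below 0.05 N) or (linear speed of cat above 0.6 m/s and contact force between the fingers and cat below 0.05 N) or (linear speed of sideboard above 0.6 m/s and contact force between the fingers and sideboard below 0.05 N)).
It fails at once if a miniature is tipped over (more than 40 degrees) (angle between any of chaise, stove, cat, sideboard's own z axis and vertical above 0.7 rad).
It also fails if it takes over 120 s, if anything falls off the work surface, if the arm or the gripper's body presses on something with over 40 N, if the wrist force passes 120 N, or if a joint passes its speed limit or range.

## Working session

There is one attempt and no reset: what is moved stays moved. The work goes in short steps, Python scripts to look and compute and a shell command to move; the robot and the scene stay as the last step left them, time stands still between calls to the robot, and variables do not carry over. Pictures are saved under pics/ and viewed, and the job is handed in when it is done.

```bash
mkdir -p pics; ls; python3 - <<'E'
from cell import read_state, capture
import cv2
s=read_state(); print({k:(v if not hasattr(v,'tolist') else v.tolist()) for k,v in s.items()})
for n in ["scene","side","wrist"]:
    c=capture(n); cv2.imwrite(f"pics/{n}0.png",c["frame"][:,:,::-1])
    print(n,c["fx"],c["fy"],c["cx"],c["cy"],c["dist_coeffs"]); 
    import numpy as np
    print(np.round(np.array(c.get("cam_to_world",c.get("hand_eye"))),3), (c["range_z"]>0).mean())
E
```

```text
pics
{'clock': 0.0, 'q': [1.058756906527544, 0.5220320922170459, -0.036314302981474735, 1.6000277474235436, 0.021181642603557007, 1.0210647686871397, -0.11279874352947984], 'qd': [0.0008989099426635889, -0.00048051408090347416, -0.0013610039841675573, 0.0007475470524117413, 0.0017584993660031288, 0.0017988656291821772, -0.00048632769678288513], 'effort': [0.00010750553428806597, -92.71268606185913, 1.9798609614372253, -36.994017362594604, 0.01774459902662784, 0.008090242627076805, -7.95985511103936e-05], 'eef_pos': [267.0697156680897, -564.686987481553, 230.7075284659295], 'tcp_rot': [-0.15504976805800386, 0.6903131635214452, -0.6895341324512884, 0.1548224333836115], 'contact_force': [0.17011842784067857, 0.007137809645844761, 0.3866692409900141], 'wrist_torque': [-0.002537899963650558, -0.013238257601589913, -0.03017960556502581], 'width': 85.46589300181233}
scene 429.83509419315163 429.83509419315163 256.43568386408816 190.88695678953346 [-0.05657392  0.          0.          0.          0.        ]
[[ 5.040000e-01 -4.500000e-01  7.370000e-01  1.566606e+03]
 [ 8.640000e-01  2.570000
[... 254 characters left out ...]
-0.04156938  0.          0.          0.          0.        ]
[[-9.990000e-01  1.700000e-02 -3.600000e-02  4.194390e+02]
 [-3.800000e-02 -6.910000e-01  7.220000e-01  1.253974e+03]
 [-1.200000e-02  7.230000e-01  6.910000e-01  1.040173e+03]
 [ 0.000000e+00  0.000000e+00  0.000000e+00  1.000000e+00]] 0.9963328043619791
wrist 284.67418753384226 284.67418753384226 256.95782189682313 189.24737072436034 [-0.06654986  0.          0.          0.          0.        ]
[[-1.00000e-03 -9.60000e-01 -2.80000e-01 -7.07880e+01]
 [-0.00000e+00  2.80000e-01 -9.60000e-01 -1.42247e+02]
 [ 1.00000e+00 -0.00000e+00 -1.00000e-03  2.88000e-01]
 [ 0.00000e+00  0.00000e+00  0.00000e+00  1.00000e+00]] 0.9961903889973959
```

View pics/scene0.png

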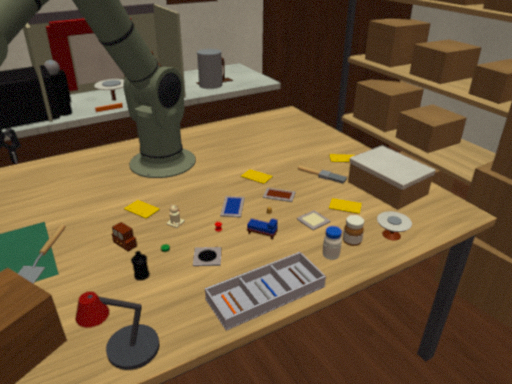

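View pics/side0.png

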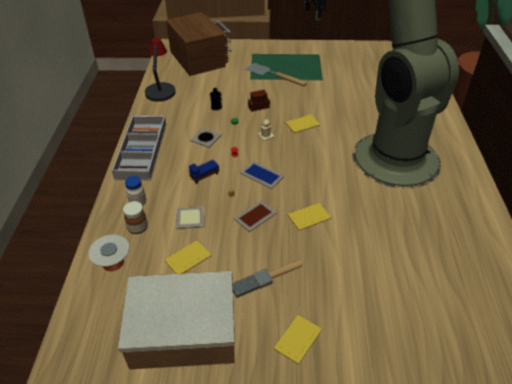

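View pics/wrist0.png

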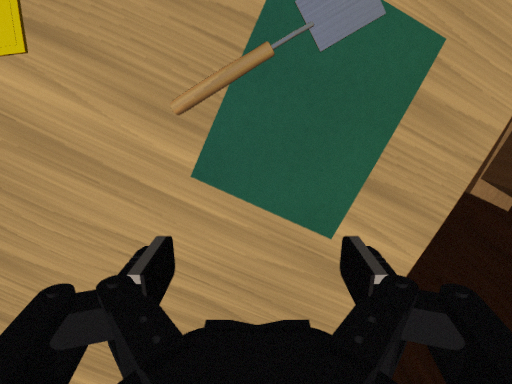

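Scene view: chaise (262,228), stove (140,265), cat (175,216), sideboard (123,235). Mounts in the scene view are blue (232,207), black (208,256), cream (313,220) and brown (279,195). In the side view the objects are at (204,170), (215,98), (266,130) and (259,100), with the mounts at (262,175), (206,138), (190,217) and (256,215). The wrist view shows only the green mat and one yellow plate. I'll start with coarse positions.

```bash
cat > h.py <<'E'
import numpy as np, cv2
from cell import read_state, capture
from scipy.spatial.transform import Rotation as R
FLIP=np.diag([1.,-1,-1])
def tcp():
    s=read_state(); T=np.eye(4); T[:3,:3]=R.from_quat(s["tcp_rot"]).as_matrix(); T[:3,3]=s["eef_pos"]; return T
def shot(n):
    T=tcp() if n=="wrist" else None
    c=capture(n); c["T"]=T@np.array(c["hand_eye"]) if n=="wrist" else np.array(c["cam_to_world"]); c["K"]=np.array([[c["fx"],0,c["cx"]],[0,c["fy"],c["cy"]],[0,0,1]]); c["name"]=n
    return c
def rays(c,uv):
    uv=np.asarray(uv,float).reshape(-1,1,2)
    p=cv2.undistortPoints(uv,c["K"],np.array(c["dist_coeffs"]))[:,0]
    d=np.c_[p[:,0],-p[:,1],-np.ones(len(p))]@c["T"][:3,:3].T
    return c["T"][:3,3],d
def onplane(c,uv,z):
    o,d=rays(c,uv); return o+d*((z-o[2])/d[:,2])[:,None]
def cloud(c):
    v,u=np.mgrid[0:384,0:512]; uv=np.c_[u.ravel(),v.ravel()]
    o,d=rays(c,uv); P=o+d*c["range_z"].ravel()[:,None].astype(float); P[c["range_z"].ravel()==0]=np.nan; return P.reshape(384,512,3)
def proj(c,P):
    Q=(np.atleast_2d(P)-c["T"][:3,3])@c["T"][:3,:3]@FLIP
    return cv2.projectPoints(Q,np.zeros(3),np.zeros(3),c["K"],np.array(c["dist_coeffs"]))[0][:,0]
def tri(c1,p1,c2,p2):
    o1,d1=rays(c1,p1); o2,d2=rays(c2,p2); d1=d1[0]/np.linalg.norm(d1[0]); d2=d2[0]/np.linalg.norm(d2[0])
    A=np.c_[d1,-d2]; t=np.linalg.lstsq(A,o2-o1,rcond=None)[0]; a=o1+t[0]*d1;b=o2+t[1]*d2
    return (a+b)/2,np.linalg.norm(a-b)
def mask(c,name):
    h=cv2.cvtColor(c["frame"],cv2.COLOR_RGB2HSV); H,S,V=[h[...,i].astype(int) for i in range(3)]
    m={"blue":(H>105)&(H<130)&(S>130)&(V>50),"black":(V<60),"brown":((H<12)|(H>170))&(S>110)&(V<130)&(V>25),"cream":(S<90)&(V>170),"grey":(S<60)&(V>90)&(V<190),"yellow":(H>22)&(H<32)&(S>200)&(V>150)}[name]
    return m.astype(np.uint8)
def blobs(m,amin=20):
    n,l,st,ce=cv2.connectedComponentsWithStats(m,connectivity=8)
    return [(ce[i].round(1).tolist(),int(st[i,4]),l==i) for i in range(1,n) if st[i,4]>=amin]
E
python3 - <<'E'
from h import *
cs={n:shot(n) for n in ("scene","side")}
T=tcp();print("tool axes x,y,z in world\n",T[:3,:3].round(3))
for n,c in cs.items():
    P=cloud(c)
    for col in ("blue","black","brown","cream"):
        for ce,a,m in blobs(mask(c,col)):
            q=P[m]; q=q[np.isfinite(q[:,0])]; md=np.median(q,0)
            if 150<md[0]<900 and -600<md[1]<500 and -20<md[2]<120: print(n,col,ce,a,md.round(0),"z",np.percentile(q[:,2],[2,98]).round(0), "plane6",onplane(c,ce,6)[0].round(0))
E
```

```text
tool axes x,y,z in world
 [[-0.904 -0.     0.428]
 [-0.428  0.    -0.904]
 [ 0.    -1.    -0.001]]
scene blue [232.3, 205.3] 191 [449.  97.   6.] z [ 2. 10.] plane6 [448.  96.   6.]
scene blue [263.2, 225.6] 270 [646. 104.  38.] z [25. 59.] plane6 [604. 127.   6.]
scene blue [333.3, 232.0] 135 [827. 225.  89.] z [79. 92.] plane6 [745. 302.   6.]
scene blue [268.3, 287.2] 41 [861. -11.  15.] z [12. 18.] plane6 [852.  -6.   6.]
scene black [259.0, 230.9] 43 [640.  91.  21.] z [ 7. 28.] plane6 [622. 101.   6.]
scene black [126.8, 235.5] 61 [ 495. -281.   48.] z [31. 59.] plane6 [ 438. -272.    6.]
scene black [128.5, 244.8] 82 [ 503. -282.   16.] z [ 5. 28.] plane6 [ 486. -280.    6.]
scene black [207.0, 255.2] 150 [650. -93.   6.] z [ 3. 10.] plane6 [649. -93.   6.]
scene black [139.9, 266.2] 333 [ 645. -288.   46.] z [ 4. 80.] plane6 [ 599. -280.    6.]
scene black [129.4, 320.2] 360 [ 866. -371.   89.] z [ 13. 176.] plane6 [ 781. -363.    6.]
scene brown [278.8, 193.6] 142 [463. 278.   6.] z [3. 9.] plane6 [463. 278.   6.]
scene brown [124.3, 236.2] 347 [ 492. -287.   40.] z [ 7. 66.
[... 1612 characters left out ...]
 51.] plane6 [788. 308.   6.]
side brown [205.8, 62.7] 22 [ 690. -550.   44.] z [19. 57.] plane6 [ 701. -612.    6.]
side brown [258.4, 100.1] 303 [ 467. -273.   39.] z [10. 67.] plane6 [ 467. -327.    6.]
side brown [234.4, 153.3] 32 [537.   4.   9.] z [-1. 25.] plane6 [539.  -4.   6.]
side brown [206.5, 174.9] 41 [618. 121.  19.] z [15. 25.] plane6 [621. 107.   6.]
side brown [254.9, 214.9] 325 [461. 279.   7.] z [ 3. 12.] plane6 [461. 278.   6.]
side brown [114.3, 266.3] 91 [830. 477.   2.] z [-3.  8.] plane6 [830. 477.   6.]
side cream [132.2, 207.8] 168 [800. 332.  81.] z [77. 85.] plane6 [829. 259.   6.]
side cream [189.5, 216.4] 221 [651. 291.   7.] z [ 3. 11.] plane6 [652. 289.   6.]
```

```bash
cat >> h.py <<'E'
def plan(xyz):
    T=tcp(); d=T[:3,:3].T@(np.array(xyz)-T[:3,3])/10; return d.round(2)
def yaw():
    T=tcp(); return np.arctan2(T[1,2],T[0,2])   # heading of tool z (jaw axis)
E
python3 -m creep '{"translation":[[-2.2,-0.3,-1],[-4.5,-0.6,-2.1],[-5,-0.6,-2.4],[-5,-0.6,-2.4],[-5,-0.6,-2.4],[-5,-0.6,-2.4],[-5,-0.6,-2.4],[-5,-0.6,-2.4],[-4.5,-0.6,-2.1],[-3,-0.3,-1.4],[-0.8,0,-0.4],[0,0,0]],"twist":[0,0,0,0,0,0,0,0,0,0,0,0]}'
python3 - <<'E'
from h import *
print(tcp().round(3), yaw())
c=shot("wrist"); cv2.imwrite("pics/w1.png",c["frame"][:,:,::-1])
E
```

```text
clock: 1.75
eef_pos: [582.3, -179.3, 285.0]
tcp_rot: [-0.155, 0.69, -0.69, 0.155]
contact_force: [-0.0, 0.0, 0.3]
width: 85.8
[[-9.04000e-01 -1.00000e-03  4.28000e-01  5.82301e+02]
 [-4.28000e-01 -0.00000e+00 -9.04000e-01 -1.79279e+02]
 [ 1.00000e-03 -1.00000e+00 -0.00000e+00  2.85005e+02]
 [ 0.00000e+00  0.00000e+00  0.00000e+00  1.00000e+00]] -1.1287432277716085
```

View pics/w1.png

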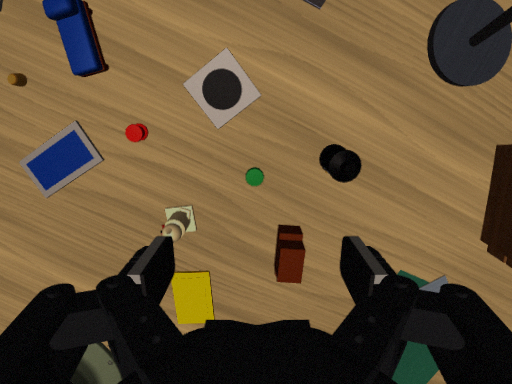

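Wrist view 1: sideboard (289,255), stove (340,162), cat (178,225), black mount (221,88), blue mount (60,158) and chaise (78,35). I'll take a second view shifted by 60 mm to get heights.

```bash
cat >> h.py <<'E'
import pickle
def save(c,f): pickle.dump(c,open(f,"wb"))
def load(f): return pickle.load(open(f,"rb"))
E
python3 - <<'E'
from h import *
save(shot("wrist"),"v1.pkl")
E
python3 -m creep '{"translation":[[2,0,0],[3,0,0],[2,0,0],[0,0,0],[0,0,0]],"twist":[0,0,0,0,0]}'
python3 - <<'E'
from h import *
save(shot("wrist"),"v2.pkl")
for f in ("v1.pkl","v2.pkl"):
    c=load(f); P=cloud(c); Z=P[...,2]
    print(f, "floor z",np.nanmedian(Z).round(1))
    ok=(Z>8)&(Z<100)&np.isfinite(Z); ok[240:,:175]=0; ok[320:]=0; ok[235:,340:]=0
    for ce,a,m in blobs(ok.astype(np.uint8),60):
        q=P[m]; zt=np.percentile(q[:,2],97); top=m&(Z>zt-6)
        uv=np.argwhere(top)[:,::-1].mean(0)
        (cx,cy),wh,an=cv2.minAreaRect(q[q[:,2]>10][:,:2].astype(np.float32))
        print(ce,a,"ztop",zt.round(1),"top uv",uv.round(1),"topxy",P[top].mean(0).round(1),"rect",np.round((cx,cy,*wh,an),1))
E
```

```text
clock: 2.48
eef_pos: [519.6, -209.1, 285.4]
tcp_rot: [0.155, -0.69, 0.69, -0.155]
contact_force: [0.6, -0.5, 0.9]
width: 85.1
v1.pkl floor z 0.3
[76.5, 35.1] 2868 ztop 57.8 top uv [56.2  7.2] topxy [652.1 122.3  56.4] rect [628.1 103.3  91.6  39.9  38.3]
[470.1, 40.9] 5615 ztop 75.5 top uv [497.6  22.1] topxy [ 855.  -357.7   85.5] rect [ 856.9 -382.1  112.   120.4   30.1]
[14.4, 78.9] 158 ztop 21.7 top uv [11.9 78.5] topxy [537.8 185.3  19.4] rect [537.9 185.6  14.8  16.9  85.4]
[133.3, 132.4] 252 ztop 25.3 top uv [133.1 132.4] topxy [540.2  -6.2  23.6] rect [540.6  -6.   23.8  23.9  38.4]
[340.7, 163.1] 1078 ztop 82.2 top uv [349.  168.5] topxy [ 628.2 -286.    81.3] rect [ 627.7 -286.2   43.2   43.    38.5]
[501.3, 195.5] 1734 ztop 52.4 top uv [508.8 221.7] topxy [ 663.6 -565.4   51. ] rect [ 695.9 -547.7  150.2   15.4   23.9]
[253.3, 176.4] 262 ztop 13.1 top uv [253.3 176.4] topxy [ 552.  -188.8   11.7] rect [ 551.9 -189.1   26.7   25.7   25.6]
[176.2, 224.0] 612 ztop 67.6 top uv [170.  232.5] topxy [ 441.5 -112.6   65.3] rect [ 444.6 -111.1   31.2   35.6    0.6]
[288.6, 254.6] 1
[... 602 characters left out ...]
.2 top uv [353.6 112.7] topxy [ 627.3 -285.7   81.4] rect [ 627.9 -286.7   42.8   43.2   84.5]
[505.0, 171.2] 1325 ztop 42.6 top uv [509.5 204.2] topxy [ 625.5 -587.2   40.8] rect [ 682.7 -554.8  179.7    7.3   30. ]
[253.6, 130.3] 290 ztop 12.9 top uv [253.6 130.3] topxy [ 551.9 -189.    11.5] rect [ 551.5 -189.    26.4   26.4   70.8]
[172.0, 181.5] 688 ztop 69.1 top uv [165.  188.3] topxy [ 437.5 -113.3   66.5] rect [ 441.6 -111.2   34.3   34.8    4.3]
[290.4, 213.1] 1572 ztop 65.0 top uv [291.8 221. ] topxy [ 466.9 -287.7   63.6] rect [ 466.3 -288.2   75.8   36.4   21.2]
[332.9, 316.4] 90 ztop 18.9 top uv [334.9 317.2] topxy [ 320.6 -456.9   15.8] rect [ 316.3 -454.     7.5   31.4   54.4]
```

```bash
python3 - <<'E'
from h import *
C={f:load(f) for f in ("v1.pkl","v2.pkl")}
def rect(c,m,z):
    k=max(cv2.findContours(m.astype(np.uint8),cv2.RETR_EXTERNAL,cv2.CHAIN_APPROX_NONE)[0],key=cv2.contourArea)[:,0]
    W=onplane(c,k,z)[:,:2].astype(np.float32); r=cv2.minAreaRect(W); return np.round((*r[0],*r[1],r[2]),1)
cen={}
for f,c in C.items():
    P=cloud(c)
    for col in ("blue","black"):
        for ce,a,m in blobs(mask(c,col),150):
            q=np.nanmedian(P[m],0)
            if 2<q[2]<10 and q[0]>300 and q[1]>-300:
                # pixel centroid via moments, on z=6
                print(f,col,ce,a,q.round(1),"z6",onplane(c,ce,6)[0].round(1),"rect",rect(c,m,6)); cen[f,col]=ce
    # cat base: points z 3..9 near cat with cream
    Z=P[...,2]
    near=(np.hypot(P[...,0]-443,P[...,1]+111)<45)&(Z>3)&np.isfinite(Z)
    h=cv2.cvtColor(c["frame"],cv2.COLOR_RGB2HSV)
    m=near
    b=near&(Z<9); print(f,"cat base",b.sum(),rect(c,near,6),"base pts rect",cv2.minAreaRect(P[b][:,:2].astype(np.float32)))
for k in ("blue","black"):
    if ("v1.pkl",k) in cen and ("v2.pkl",k) in cen: print(k,tri(C["v1.pkl"],cen["v1.pkl",k],C["v2.pkl"],cen["v2.pkl",k]))
print("stove top",tri(C["v1.pkl"],(349,168.5),C["v2.pkl"],(353.6,112.7)))
print("sideb top",tri(C["v1.pkl"],(289.9,264.2),C["v2.pkl"],(291.8,221.0)))
cv2.imwrite("pics/cat1.png",cv2.resize(C["v2.pkl"]["frame"][120:250,110:350,::-1],None,fx=3.3,fy=3.3,interpolation=cv2.INTER_CUBIC))
E
```

```text
v1.pkl blue [59.2, 159.8] 1926 [447.2  94.4   5.9] z6 [446.9  94.3   6. ] rect [445.   95.1  49.5 103.2  55.3]
v1.pkl black [220.9, 88.4] 1211 [647.  -93.8   6. ] z6 [646.9 -93.8   6. ] rect [646.5 -94.   52.8  53.9  24.9]
v1.pkl cat base 283 [ 427.1 -110.7   58.8   60.    32.2] base pts rect ((436.6322326660156, -113.28572082519531), (44.12412643432617, 44.39948654174805), 32.27402877807617)
v2.pkl blue [52.0, 114.6] 2142 [446.8  94.4   5.9] z6 [446.7  94.2   6. ] rect [445.1  95.2  49.4 103.2  55.3]
v2.pkl black [220.1, 36.2] 1361 [646.9 -93.8   6. ] z6 [647.  -93.9   6. ] rect [646.9 -93.7  53.5  54.5  24.8]
v2.pkl cat base 305 [ 430.4 -109.1   51.4   59.1   31.8] base pts rect ((436.7908630371094, -113.18275451660156), (44.0250358581543, 44.92032241821289), 31.717111587524414)
blue (array([446.20430211,  95.11530697,   4.58879709]), np.float64(0.053258141046482244))
black (array([646.95090357, -93.86524987,   6.14821587]), np.float64(0.16369156148578798))
stove top (array([ 627.90765145, -287.03839605,   77.97942379]), np.float64(0.47423846268330583))
sideb top (array([ 465.74106238, -289.00813849,   59.23139395]), np.float64(0.11530318675548804))
```

View pics/cat1.png

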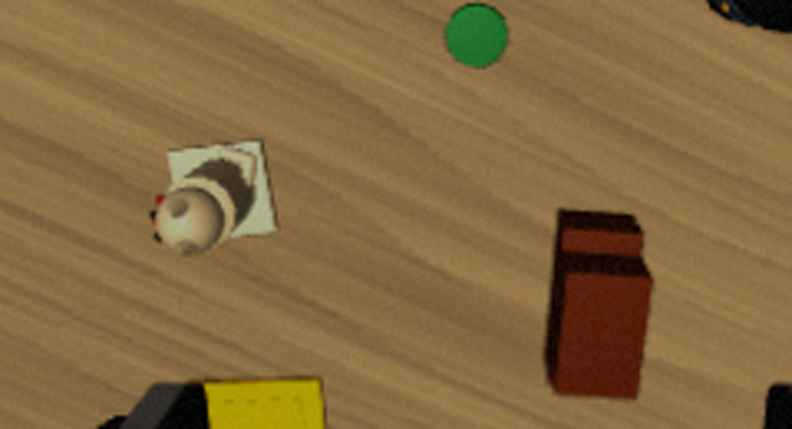

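Stove (627.8,−286.4) and black mount (646.9,−93.8), agreeing across both views. The enlarged view shows the cat's base turned by about 32°, centred at (436.7,−113.2). I'll move the stove first.

```bash
python3 -c "
from h import *
print(plan((627.8,-286.4,150)))"
```

```text
[-6.45 13.53 11.64]
```

```bash
python3 -m creep '{"translation":[[-0.8,1,1.3],[-1.6,3,2.8],[-1.6,4,3],[-1.6,3.5,2.8],[-0.85,2,1.74],[0,0,0],[0,0,0]],"twist":[0,0,0,0,0,0,0]}'
python3 - <<'E'
from h import *
print(plan((627.8,-286.4,18)),tcp()[:3,3]); c=shot("wrist"); cv2.imwrite("pics/w3.png",c["frame"][:,:,::-1])
E
```

```text
clock: 3.4
eef_pos: [627.5, -286.4, 150.1]
tcp_rot: [-0.155, 0.69, -0.69, 0.155]
contact_force: [-0.6, -0.2, 0.1]
width: 85.2
[-3.000e-02  1.321e+01  1.000e-02] [ 627.48691286 -286.43232219  150.07774721]
```

View pics/w3.png

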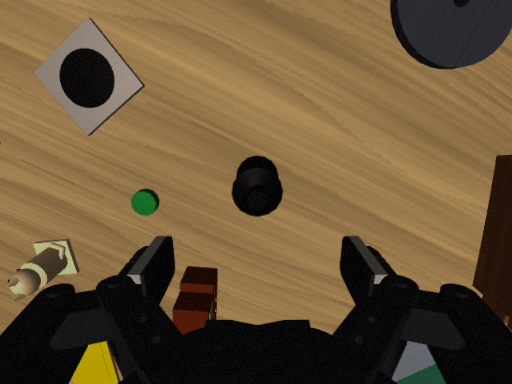

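The stove is centred between the jaws at (257,188), and the path down is clear.

```bash
python3 -m creep '{"translation":[[0,2,0],[0,3,0],[0,3,0],[0,2.5,0],[0,1.7,0],[0,1,0],[0,0,0],[0,0,0]],"twist":[0,0,0,0,0,0,0,0]}' && python3 -m creep '{"translation":[[0,0,0],[0,0,0],[0,0,0],[0,0,0],[0,0,0],[0,0,0],[0,0,0],[0,0,0]],"twist":[0,0,0,0,0,0,0,0]}' 0.6 30
```

```text
clock: 4.45
eef_pos: [627.8, -286.9, 19.2]
tcp_rot: [0.155, -0.69, 0.69, -0.155]
contact_force: [0.9, 0.9, -0.4]
width: 85.4
clock: 5.45
eef_pos: [627.6, -286.7, 18.9]
tcp_rot: [0.155, -0.69, 0.69, -0.155]
contact_force: [-1.1, 1.3, 6.1]
width: 41.5
```

```bash
python3 -m creep '{"translation":[[0,0,0],[0,0,0],[0,-0.5,0],[0,-1.5,0],[0,-2,0],[0,-1.5,0],[0,-0.5,0],[0,0,0]],"twist":[0,0,0,0,0,0,0,0]}' 1 30
python3 - <<'E'
from h import *
print(plan((646.9,-93.8,tcp()[2,3])),tcp()[:3,3]); c=shot("wrist"); cv2.imwrite("pics/w4.png",c["frame"][:,:,::-1])
E
```

```text
clock: 6.45
eef_pos: [627.4, -286.7, 78.6]
tcp_rot: [0.155, -0.69, 0.69, -0.155]
contact_force: [-0.0, -0.4, -0.6]
width: 42.0
[-10.01  -0.   -16.61] [ 627.37443337 -286.749374     78.60366136]
```

View pics/w4.png

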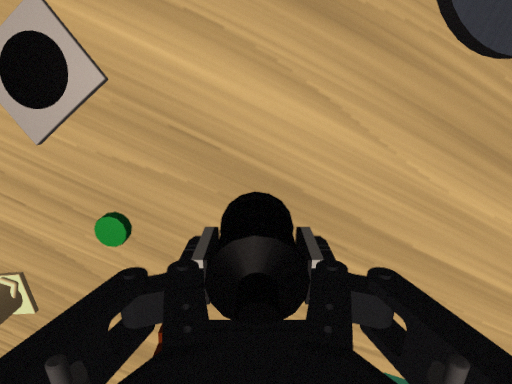

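The stove is held with its foot centred at u=257.

```bash
python3 -m creep '{"translation":[[-1,0,-1.7],[-2,0,-3.3],[-2.5,0,-4.1],[-2.5,0,-4.1],[-1.5,0,-2.5],[-0.51,0,-0.91],[0,0,0],[0,0,0]],"twist":[0,0,0,0,0,0,0,0]}'
python3 - <<'E'
from h import *
print(plan((646.9,-93.8,25.3)),tcp()[:3,3])
c=shot("scene");s=shot("side");cv2.imwrite("pics/s4.png",np.hstack([cv2.resize(x["frame"][v-50:v+50,u-65:u+65,::-1],None,fx=3,fy=3) for x,u,v in ((c,208,235),(s,206,130))]))
E
```

```text
clock: 7.5
eef_pos: [646.5, -95.3, 78.2]
tcp_rot: [0.155, -0.69, 0.69, -0.154]
contact_force: [-0.2, -0.3, -1.1]
width: 42.0
[-0.1   5.29 -0.12] [646.53141511 -95.31125081  78.15960624]
```

View pics/s4.png

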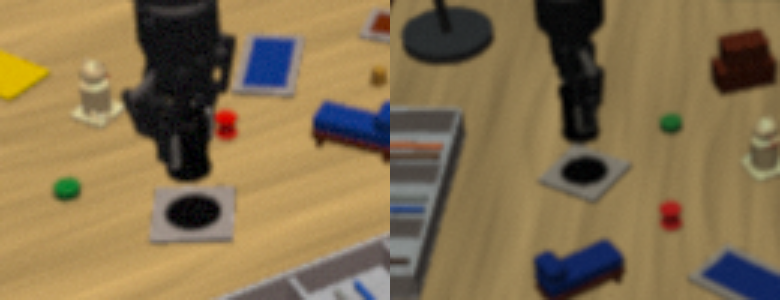

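Both views show the stove above the black mount, in scene at (190,170) of the crop and in side at (580,130). Lowering it slowly.

```bash
python3 -m creep '{"translation":[[-0.1,1.2,-0.12],[0,1.6,0],[0,1.2,0],[0,0.6,0],[0,0.3,0],[0,0.2,0],[0,0.15,0],[0,0,0],[0,0,0]],"twist":[0,0,0,0,0,0,0,0,0]}'
python3 -c "
from h import *
print(read_state()['contact_force'],plan((646.9,-93.8,25)))"
```

```text
clock: 8.72
eef_pos: [647.3, -92.3, 26.0]
tcp_rot: [0.155, -0.69, 0.69, -0.155]
contact_force: [0.3, -0.7, -1.6]
width: 41.4
[ 0.28355226 -0.67747336 -1.63097002] [0.1  0.1  0.12]
```

```bash
python3 -m creep '{"translation":[[0,0.06,0.05],[0,0.06,0.05],[0,0,0],[0,0,0]],"twist":[0,0,0,0]}' && python3 -m creep '{"translation":[[0,0,0],[0,0,0],[0,0,0],[0,0,0]],"twist":[0,0,0,0]}' 0.4 20 && python3 -m creep '{"translation":[[0,0,0],[0,0,0],[0,0,0],[0,0,0],[0,-1,0],[0,-3,0],[0,-4,0],[0,-4,0],[0,-3,0],[0,-2,0],[0,0,0],[0,0,0]],"twist":[0,0,0,0,0,0,0,0,0,0,0,0]}' 0
python3 - <<'E'
from h import *
print(tcp()[:3,3]);c=shot("wrist"); cv2.imwrite("pics/w5.png",c["frame"][:,:,::-1]);P=cloud(c);Z=P[...,2]
m=(np.hypot(P[...,0]-647,P[...,1]+94)<60)&(Z>10); q=P[m]; top=q[q[:,2]>84]
print("top z",np.nanpercentile(q[:,2],98),"flue",top.mean(0),"rim",cv2.minEnclosingCircle(q[:,:2].astype(np.float32)))
b=(np.hypot(P[...,0]-647,P[...,1]+94)<70)&(Z>3)
k=max(cv2.findContours(b.astype(np.uint8),0,1)[0],key=cv2.contourArea)[:,0]; print("board",cv2.minAreaRect(onplane(c,k,6)[:,:2].astype(np.float32)))
E
```

```text
clock: 9.22
eef_pos: [647.8, -92.9, 24.9]
tcp_rot: [-0.155, 0.69, -0.69, 0.155]
contact_force: [-1.5, 1.7, 6.3]
width: 41.6
clock: 9.72
eef_pos: [647.6, -93.2, 24.5]
tcp_rot: [-0.155, 0.69, -0.69, 0.155]
contact_force: [0.2, -0.8, -1.1]
width: 51.3
clock: 11.22
eef_pos: [647.3, -93.1, 194.2]
tcp_rot: [-0.155, 0.69, -0.69, 0.155]
contact_force: [1.1, -0.3, -0.8]
width: 85.6
[647.26921504 -93.12815052 194.15365324]
top z 294.4613331666742 flue [657.52634104 -89.84138967 268.71918965] rim ((647.0535888671875, -93.97801208496094), 59.99405288696289)
board ((435.9373779296875, -190.07028198242188), (288.759033203125, 888.6063842773438), 25.402433395385742)
```

View pics/w5.png

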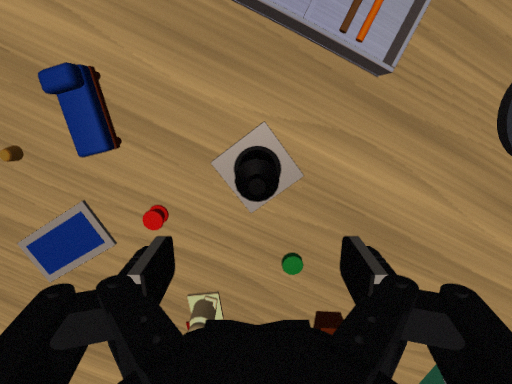

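The stove stands on the black patch at (257,172) and is released. I'll check its position and move on to view the +y side.

```bash
python3 - <<'E'
from h import *
c=shot("wrist");P=cloud(c);Z=P[...,2]
m=(np.hypot(P[...,0]-647,P[...,1]+94)<60)&(Z>10)&(Z<100); q=P[m]; top=q[q[:,2]>84]
print("top z",np.nanpercentile(q[:,2],98),"flue",top.mean(0),"rim",cv2.minAreaRect(q[:,:2].astype(np.float32)))
save(c,"v3.pkl"); print(plan((590,200,270)))
E
```

```text
top z 88.29767909046961 flue [648.04157252 -92.28716759  87.55214213] rim ((647.611083984375, -92.32835388183594), (43.25923538208008, 42.977783203125), 17.176841735839844)
[ -7.36  -7.62 -28.95]
```

Stove is at (647.6,−92.3), against the mount at (646.9,−93.8), so it's about 1.7 mm off. That's good.

```bash
python3 -m creep '{"translation":[[-0.4,-0.8,-1.5],[-1,-1,-3.5],[-1.2,-1.2,-4.8],[-1.2,-1.2,-4.8],[-1.2,-1.2,-4.8],[-1.2,-1.2,-4.8],[-0.8,-0.8,-3.2],[-0.36,-0.2,-1.5],[0,0,0],[0,0,0]],"twist":[0,0,0,0,0,0,0,0,0,0]}'
python3 - <<'E'
from h import *
c=shot("wrist");save(c,"v4.pkl");cv2.imwrite("pics/w6.png",c["frame"][:,:,::-1])
E
```

```text
clock: 12.58
eef_pos: [590.8, 198.0, 270.2]
tcp_rot: [0.155, -0.69, 0.69, -0.154]
contact_force: [-0.1, -0.5, 0.7]
width: 85.3
```

View pics/w6.png

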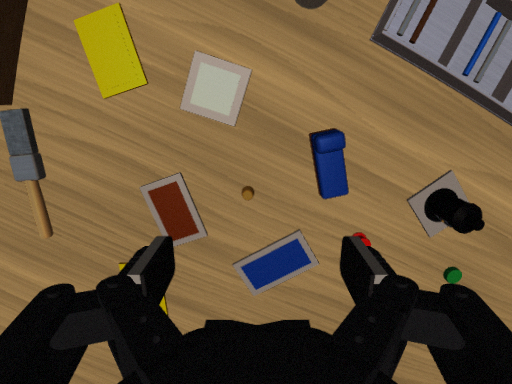

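This view shows the cream mount (216,88), brown mount (175,208), chaise (329,163) and blue mount (277,261). One more shifted view will give heights.

```bash
python3 -m creep '{"translation":[[2,0,0],[2.5,0,0],[1,0,0],[0,0,0],[0,0,0]],"twist":[0,0,0,0,0]}'
cat > meas.py <<'E'
from h import *
import sys
save(shot("wrist"),"v5.pkl")
C=[load("v4.pkl"),load("v5.pkl")]
def rect(c,m,z):
    k=max(cv2.findContours(m.astype(np.uint8),cv2.RETR_EXTERNAL,cv2.CHAIN_APPROX_NONE)[0],key=cv2.contourArea)[:,0]
    r=cv2.minAreaRect(onplane(c,k,z)[:,:2].astype(np.float32)); return np.round((*r[0],*r[1],r[2]),1)
exp={"blue":(446,95),"brown":(462,278),"cream":(653,290)}
cen={}
for i,c in enumerate(C):
    P=cloud(c);Z=P[...,2]
    for col,xy in exp.items():
        d=np.hypot(P[...,0]-xy[0],P[...,1]-xy[1])
        for ce,a,m in blobs((mask(c,col)>0)&(d<75)&(Z<12),150):
            print(i,col,ce,a,"z",np.nanmedian(Z[m]).round(1),"rect",rect(c,m,6)); cen[i,col]=ce
        b=(d<80)&(Z>3)&(Z<9); b=cv2.morphologyEx(b.astype(np.uint8),cv2.MORPH_OPEN,np.ones((3,3)))
        print("   board",rect(c,b>0,6))
    m=(np.hypot(P[...,0]-628,P[...,1]-103)<65)&(Z>9)&(Z<90); q=P[m]; r=cv2.minAreaRect(q[:,:2].astype(np.float32))
    hd=q[q[:,2]>50]; cu=q[(q[:,2]>34)&(q[:,2]<42)]
    print(i,"chaise",np.round((*r[0],*r[1],r[2]),1),"head",hd.mean(0).round(1),"cush",cu.mean(0).round(1))
    cen[i,"head"]=np.argwhere(m&(Z>54))[:,::-1].mean(0)
for k in ("blue","brown","cream","head"): print(k,tri(C[0],cen[0,k],C[1],cen[1,k]))
E
python3 meas.py
```

```text
clock: 13.25
eef_pos: [541.5, 176.1, 270.6]
tcp_rot: [-0.155, 0.69, -0.69, 0.155]
contact_force: [-0.2, -0.1, -0.7]
width: 85.3Traceback (most recent call last):
  File "meas.py", line 14, in <module>
    for ce,a,m in blobs((mask(c,col)>0)&(d<75)&(Z<12),150):
                  ~~~~~^^^^^^^^^^^^^^^^^^^^^^^^^^^^^^^^^^^
  File "h.py", line 33, in blobs
    n,l,st,ce=cv2.connectedComponentsWithStats(m,connectivity=8)
              ~~~~~~~~~~~~~~~~~~~~~~~~~~~~~~~~^^^^^^^^^^^^^^^^^^
cv2.error: OpenCV(4.12.0) :-1: error: (-5:Bad argument) in function 'connectedComponentsWithStats'
> Overload resolution failed:
>  - image data type = bool is not supported
>  - Expected Ptr<cv::UMat> for argument 'image'
```

```bash
sed -i 's/blobs((mask(c,col)>0)&(d<75)&(Z<12),150)/blobs(((mask(c,col)>0)\&(d<75)\&(Z<12)).astype(np.uint8),150)/' meas.py; sed -i 's/^save(shot/import os\nif not os.path.exists("v5.pkl"): save(shot/' meas.py; python3 meas.py
```

```text
0 blue [276.0, 264.0] 1673 z 5.9 rect [445.3  95.4  48.7 103.3  55.5]
   board [446.6  96.1  70.9 123.5  55.2]
0 brown [173.0, 210.8] 1638 z 6.1 rect [460.2 277.5  87.8  48.1  44.5]
   board [461.  276.8 108.3  69.   44.4]
0 cream [214.7, 88.4] 1683 z 6.0 rect [651.9 289.5  55.8  55.7   7.3]
   board [651.8 289.3  80.4  81.3   7.3]
0 chaise [628.4 104.6  92.9  39.2  37.8] head [655.5 126.9  56.4] cush [619.6  99.3  37.5]
1 blue [277.6, 233.7] 1877 z 6.2 rect [445.4  95.3  49.  102.9  55.2]
   board [445.9  96.4  70.9 123.2  54.7]
1 brown [171.0, 176.7] 1826 z 6.0 rect [460.3 277.6  87.5  48.3  44.2]
   board [460.7 277.1 108.4  69.5  44.5]
1 cream [214.6, 46.5] 1891 z 6.0 rect [651.1 289.5  56.9  57.    8.1]
   board [651.5 289.2  80.1  80.7   7.2]
1 chaise [628.5 104.7  92.4  38.9  37.8] head [654.9 126.4  56.5] cush [619.5  99.1  37.4]
blue (array([447.15613446,  95.38800639,   7.04151501]), np.float64(0.09970065965120715))
brown (array([460.85161226, 278.66491955,   4.15812717]), np.float64(0.026970999059585787))
cream (array([652.3145967 , 290.30495754,   2.91853389]), np.float64(0.12116312731710095))
head (array([655.62949378, 125.0953472 ,  53.17859485]), np.float64(0.012710089438827371))
```

Mounts: blue (445.6,95.5), axis 145.2°; brown (460.5,277.4), axis 44.4°; cream (651.5,289.4), 7.3°. The chaise is at (628.5,104.6), axis 37.8°. Triangulated heights match to about 3 mm. Next is the chaise, which needs the jaw heading at −52.2°.

```bash
python3 -m creep '{"translation":[[0,0,0],[0,0,0],[0,0,0]],"twist":[-0.109,-0.109,0]}'
python3 -c "
from h import *
print(np.degrees(yaw()),plan((628.5,104.6,140)),read_state()['q'])"
```

```text
clock: 13.68
eef_pos: [541.2, 176.2, 270.4]
tcp_rot: [-0.229, 0.669, -0.669, 0.229]
contact_force: [-0.0, 0.1, -0.1]
width: 85.4
-52.229848956206745 [-2.52 13.03 11.01] [-0.25666577  0.39915626 -0.22017955  1.69672823  0.09728262  1.05664792
 -1.41958943]
```

```bash
python3 -m creep '{"translation":[[-0.3,1,1.1],[-0.6,3,2.6],[-0.7,3.5,3],[-0.5,3,2.6],[-0.42,2.53,1.71],[0,0,0],[0,0,0]],"twist":[0,0,0,0,0,0,0]}'
python3 - <<'E'
from h import *
print(plan((628.5,104.6,10)),tcp()[:3,3]); c=shot("wrist"); cv2.imwrite("pics/w7.png",c["frame"][:,:,::-1])
P=cloud(c);Z=P[...,2]
m=(np.hypot(P[...,0]-628,P[...,1]-103)<62)&(Z>9)&(Z<70); q=P[m]; r=cv2.minAreaRect(q[:,:2].astype(np.float32)); print(r)
E
```

```text
clock: 14.55
eef_pos: [628.2, 105.0, 140.7]
tcp_rot: [-0.229, 0.669, -0.669, 0.229]
contact_force: [0.6, -0.4, 0.8]
width: 85.4
[1.000e-02 1.307e+01 5.000e-02] [628.22284659 104.9813042  140.73799348]
((628.6766967773438, 105.3744888305664), (90.76055145263672, 38.08265686035156), 37.693878173828125)
```

View pics/w7.png

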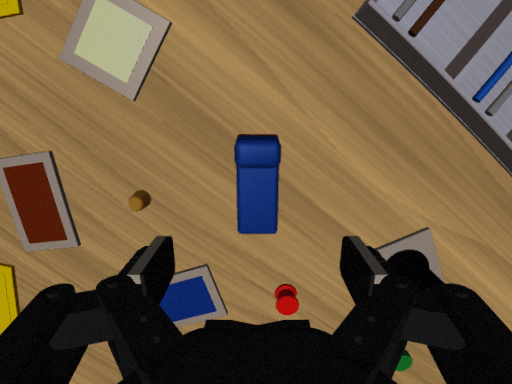

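The chaise sits square between the jaws at (257,185), upright in the image. Going down to grip.

```bash
python3 -m creep '{"translation":[[0,2,0],[0,3,0],[0,3,0],[0,2.5,0],[0,1.6,0],[0,0.9,0],[0,0,0],[0,0,0]],"twist":[0,0,0,0,0,0,0,0]}' && python3 -m creep '{"translation":[[0,0,0],[0,0,0],[0,0,0],[0,0,0],[0,0,0],[0,0,0],[0,0,0],[0,0,0],[0,0,0]],"twist":[0,0,0,0,0,0,0,0,0]}' 1 25 && python3 -m creep '{"translation":[[0,-0.5,0],[0,-1.5,0],[0,-2,0],[0,-2,0],[0,-1,0],[0,0,0]],"twist":[0,0,0,0,0,0]}'
python3 - <<'E'
from h import *
print(tcp()[:3,3]); c=shot("wrist"); cv2.imwrite("pics/w8.png",c["frame"][:,:,::-1])
E
```

```text
clock: 15.6
eef_pos: [628.7, 104.6, 11.1]
tcp_rot: [0.229, -0.669, 0.669, -0.229]
contact_force: [-0.8, -0.2, -1.1]
width: 85.4
clock: 16.73
eef_pos: [628.4, 104.5, 10.6]
tcp_rot: [0.229, -0.669, 0.669, -0.229]
contact_force: [-1.7, 0.1, 6.1]
width: 37.8
clock: 17.48
eef_pos: [628.7, 104.5, 81.3]
tcp_rot: [0.229, -0.669, 0.669, -0.23]
contact_force: [-0.1, -0.1, -1.1]
width: 37.8
[628.67874722 104.53121978  81.28397072]
```

View pics/w8.png

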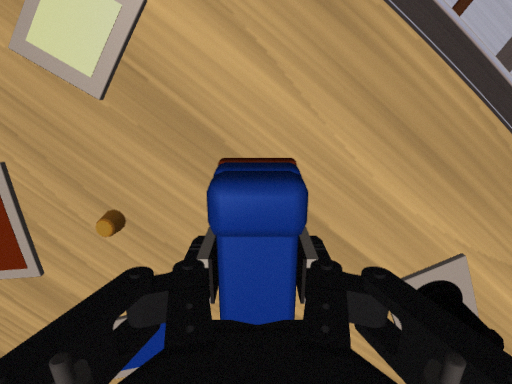

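The chaise is held level. Moving over the blue mount.

```bash
python3 -m creep '{"translation":[[0,0,0],[0,0,0],[0,0,0],[0,0,0],[0,0,0],[0,0,0],[0,0,0],[0,0,0],[0,0,0],[0,0,0],[0,0,0]],"twist":[-0.1,-0.187,-0.187,-0.187,-0.187,-0.187,-0.187,-0.187,-0.187,-0.187,0]}'
python3 -c "
from h import *
print(np.degrees(yaw()),plan((445.6,95.5,81)),read_state()['q'])"
```

```text
clock: 18.9
eef_pos: [627.8, 104.3, 79.4]
tcp_rot: [0.664, -0.243, 0.242, -0.664]
contact_force: [0.7, -0.1, -0.2]
width: 37.7
49.88868191574766 [-13.37  -0.14 -12.41] [ 0.13917858  0.79430128 -0.61653125  1.65502729  0.56417137  0.8785194
  0.16451185]
```

```bash
python3 -m creep '{"translation":[[-0.7,0,-0.7],[-1.7,0,-1.6],[-2.8,0,-2.6],[-3,-0.1,-2.8],[-2.6,0,-2.4],[-1.7,0,-1.5],[-0.87,0,-0.81],[0,0,0],[0,0,0],[0,0,0]],"twist":[0,0,0,0,0,0,0,0,-0.093,0]}'
python3 - <<'E'
from h import *
print(np.degrees(yaw()),plan((445.6,95.5,17.5)),tcp()[:3,3])
c=shot("scene");s=shot("side");cv2.imwrite("pics/s8.png",np.hstack([cv2.resize(x["frame"][v-50:v+50,u-65:u+65,::-1],None,fx=3,fy=3) for x,u,v in ((c,232,200),(s,262,165))]))
w=shot("wrist");cv2.imwrite("pics/w9.png",w["frame"][:,:,::-1])
E
```

```text
clock: 20.15
eef_pos: [446.7, 95.6, 81.2]
tcp_rot: [-0.675, 0.211, -0.211, 0.675]
contact_force: [-0.3, -0.8, -1.2]
width: 37.6
55.19545233473146 [-0.09  6.37 -0.08] [446.74555436  95.59192421  81.20242389]
```

View pics/w9.png

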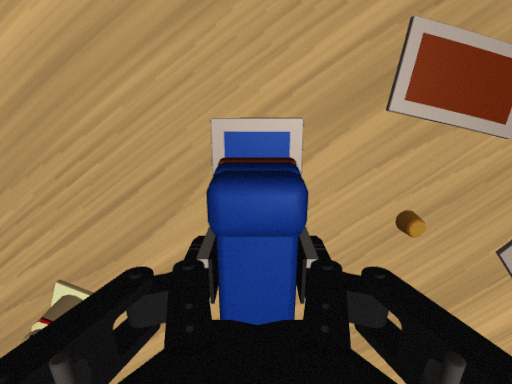

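View pics/s8.png

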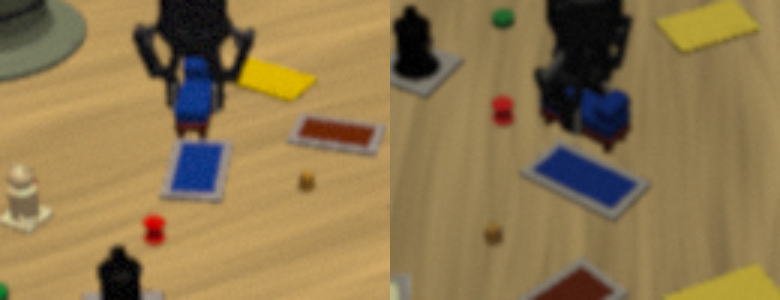

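The chaise is lined up with the blue patch; the patch edges run parallel at (257,140). Lowering it.

```bash
python3 -m creep '{"translation":[[-0.09,1,-0.08],[0,2,0],[0,1.6,0],[0,0.9,0],[0,0.4,0],[0,0.25,0],[0,0.2,0],[0,0,0],[0,0,0]],"twist":[0,0,0,0,0,0,0,0,0]}'
```

```text
clock: 21.42
eef_pos: [445.0, 95.3, 18.0]
tcp_rot: [-0.675, 0.211, -0.211, 0.675]
contact_force: [0.1, 0.3, -1.7]
width: 37.5
```

```bash
python3 -m creep '{"translation":[[0,0.06,0],[0,0.06,0],[0,0.03,0],[0,0,0],[0,0,0]],"twist":[0,0,0,0,0]}' && python3 -m creep '{"translation":[[0,0,0],[0,0,0],[0,0,0],[0,0,0]],"twist":[0,0,0,0]}' 0.4 20 && python3 -m creep '{"translation":[[0,0,0],[0,0,0],[0,0,0],[0,0,0],[0,-1,0],[0,-3,0],[0,-4,0],[0,-4,0],[0,-3,0],[0,-2,0],[0,0,0],[0,0,0]],"twist":[0,0,0,0,0,0,0,0,0,0,0,0]}' 0
python3 - <<'E'
from h import *
print(tcp()[:3,3],read_state()['q'],np.degrees(yaw()));c=shot("wrist"); cv2.imwrite("pics/w10.png",c["frame"][:,:,::-1]);P=cloud(c);Z=P[...,2]
m=(np.hypot(P[...,0]-446,P[...,1]-95)<60)&(Z>14)&(Z<80); q=P[m]
print("top z",np.nanpercentile(q[:,2],98),cv2.minAreaRect(q[:,:2].astype(np.float32)))
E
```

```text
clock: 22.05
eef_pos: [444.9, 95.3, 16.5]
tcp_rot: [0.675, -0.211, 0.211, -0.675]
contact_force: [-3.0, -0.2, 8.7]
width: 37.8
clock: 22.55
eef_pos: [444.8, 95.4, 16.3]
tcp_rot: [-0.675, 0.211, -0.211, 0.675]
contact_force: [-0.3, 0.0, -0.3]
width: 51.6
clock: 24.05
eef_pos: [444.6, 95.1, 186.1]
tcp_rot: [0.675, -0.211, 0.211, -0.675]
contact_force: [0.6, -0.7, -0.2]
width: 85.5
[444.55537712  95.11728627 186.05708177] [ 0.30083749  0.41275633 -0.80799491  2.04854475  0.39981398  0.84066632
  0.22668042] 55.28160920458986
top z 64.29921449216087 ((443.6114501953125, 94.87188720703125), (38.05262756347656, 91.724365234375), 55.145992279052734)
```

View pics/w10.png

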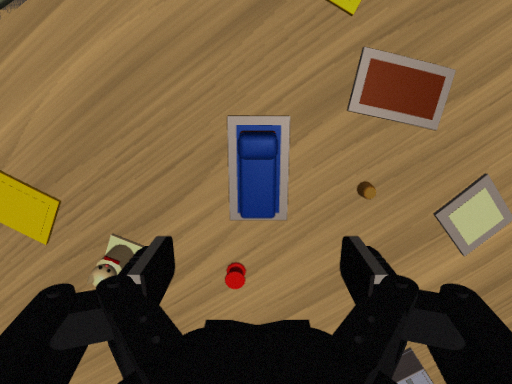

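Chaise at (443.6,94.9), axis 145.1°, so about 2 mm from centre. In the picture it lies inside the blue patch at (258,170). Next is the cat; the jaws need heading 32°.

```bash
python3 -m creep '{"translation":[[0,0,0],[0,0,0],[0,0,0],[0,0,0]],"twist":[0.15,0.15,0.106,0]}'
python3 -c "
from h import *
print(np.degrees(yaw()),plan((436.7,-113.2,150)),read_state()['q'])"
```

```text
clock: 24.6
eef_pos: [444.5, 95.5, 185.8]
tcp_rot: [0.619, -0.343, 0.342, -0.618]
contact_force: [-0.0, -0.6, -0.3]
width: 85.3
32.09211270305668 [ 17.27   3.58 -11.74] [ 0.22671543  0.38954395 -0.70961567  2.05142956  0.34496044  0.81965778
 -0.12531   ]
```

```bash
python3 -m creep '{"translation":[[1.4,0.2,-1],[2.8,0.5,-1.9],[3.5,0.7,-2.4],[3.5,0.7,-2.4],[3,0.7,-2],[2,0.5,-1.3],[1.07,0.28,-0.74],[0,0,0],[0,0,0]],"twist":[0,0,0,0,0,0,0,0,0]}'
python3 - <<'E'
from h import *
print(tcp()[:3,3],np.degrees(yaw()));c=shot("wrist"); cv2.imwrite("pics/w11.png",c["frame"][:,:,::-1]);P=cloud(c);Z=P[...,2]
d=np.hypot(P[...,0]-437,P[...,1]+113)
m=(d<45)&(Z>3)&(Z<9); m=cv2.morphologyEx(m.astype(np.uint8),cv2.MORPH_OPEN,np.ones((3,3)))>0
print("base",cv2.minAreaRect(P[m][:,:2].astype(np.float32)))
for a,b in ((12,30),(30,45),(48,75)):
    q=P[(d<45)&(Z>a)&(Z<b)]; print(a,b,len(q),q.mean(0),cv2.minAreaRect(q[:,:2].astype(np.float32)))
E
```

```text
clock: 25.72
eef_pos: [437.0, -112.5, 150.6]
tcp_rot: [-0.619, 0.342, -0.342, 0.619]
contact_force: [0.7, 0.2, -0.4]
width: 85.5
[ 437.0030262  -112.51351389  150.63421864] 32.10674023154981
base ((436.01708984375, -112.78302764892578), (44.06037521362305, 44.411190032958984), 31.71775245666504)
12 30 101 [ 429.89004728 -102.16725867   20.79621125] ((437.115234375, -105.34562683105469), (36.615272521972656, 17.537633895874023), 11.935897827148438)
30 45 252 [ 430.4451534  -103.90967438   41.39844825] ((432.6781311035156, -107.53805541992188), (30.884532928466797, 21.209928512573242), 33.197120666503906)
48 75 812 [ 434.50804593 -110.09410076   63.69438018] ((435.29833984375, -111.83053588867188), (26.83894157409668, 28.028642654418945), 64.39976501464844)
```

View pics/w11.png

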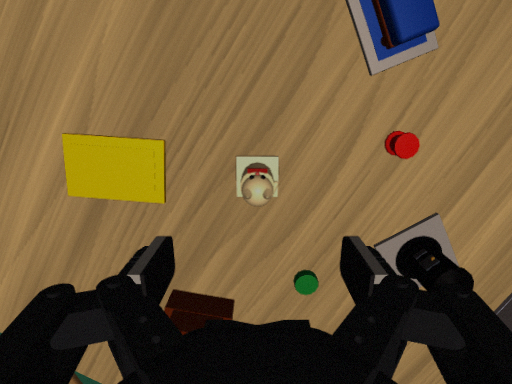

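The cat is square between the jaws, with its base at (258,177) and edges parallel. Going down with the tips 15 mm up, above the base.

```bash
python3 -m creep '{"translation":[[0,2,0],[0,3,0.05],[0,3,0],[0,2.8,0],[0,1.8,0],[0,0.95,0],[0,0,0],[0,0,0]],"twist":[0,0,0,0,0,0,0,0]}' && python3 -m creep '{"translation":[[0,0,0],[0,0,0],[0,0,0],[0,0,0],[0,0,0],[0,0,0],[0,0,0],[0,0,0],[0,0,0]],"twist":[0,0,0,0,0,0,0,0,0]}' 1 25 && python3 -m creep '{"translation":[[0,-0.5,0],[0,-1.5,0],[0,-2,0],[0,-2,0],[0,-1,0],[0,0,0]],"twist":[0,0,0,0,0,0]}'
python3 - <<'E'
from h import *
print(tcp()[:3,3]); c=shot("wrist"); cv2.imwrite("pics/w12.png",c["frame"][:,:,::-1])
E
```

```text
clock: 26.78
eef_pos: [437.7, -113.0, 15.6]
tcp_rot: [-0.618, 0.342, -0.343, 0.619]
contact_force: [0.5, 0.7, -0.0]
width: 85.0
clock: 27.9
eef_pos: [437.4, -113.2, 15.3]
tcp_rot: [0.619, -0.343, 0.343, -0.618]
contact_force: [-0.9, 0.0, 8.8]
width: 31.3
clock: 28.65
eef_pos: [437.6, -113.3, 85.7]
tcp_rot: [-0.618, 0.342, -0.343, 0.619]
contact_force: [-0.8, 0.4, -0.7]
width: 31.4
[ 437.63089041 -113.3401212    85.66479231]
```

View pics/w12.png

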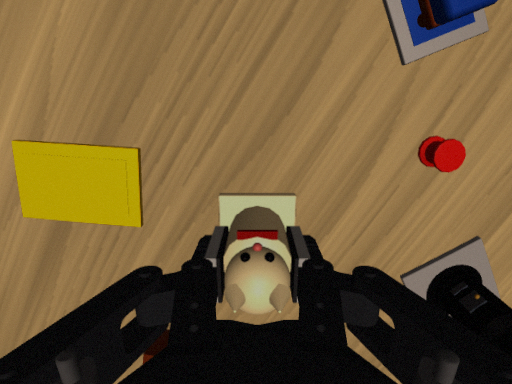

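The cat is held upright with its base edges square at (257,195). Turning to heading 7.3° and raising, then moving to the cream mount.

```bash
python3 -m creep '{"translation":[[0,-0.5,0],[0,-1,0],[0,-1,0],[0,-0.5,0],[0,0,0]],"twist":[0.1,0.15,0.13,0.053,0]}'
python3 -c "
from h import *
print(np.degrees(yaw()),plan((651.5,289.4,110)),read_state()['q'])"
```

```text
clock: 29.32
eef_pos: [437.3, -113.0, 114.8]
tcp_rot: [0.531, -0.467, 0.467, -0.531]
contact_force: [-0.3, 1.0, -1.2]
width: 31.2
7.31226833192973 [-37.19   0.47  26.37] [ 0.49888834  0.47148881 -0.47944529  2.12614977  0.36751825  0.62313879
 -0.11029771]
```

```bash
python3 -m creep '{"translation":[[-1.2,0,0.9],[-2.5,0,1.8],[-3.8,0,2.7],[-4.5,0,3.2],[-4.5,0.1,3.2],[-4.5,0,3.2],[-4.5,0.1,3.2],[-4.5,0.1,3.2],[-3.5,0,2.4],[-2.4,0,1.7],[-1.29,0.1,0.87],[0,0,0]],"twist":[0,0,0,0,0,0,0,0,0,0,0,0]}'
python3 - <<'E'
from h import *
print(np.degrees(yaw()),plan((651.5,289.4,22)),tcp()[:3,3]);c=shot("wrist"); cv2.imwrite("pics/w13.png",c["frame"][:,:,::-1])
E
```

```text
clock: 30.82
eef_pos: [651.4, 291.2, 109.8]
tcp_rot: [0.531, -0.467, 0.466, -0.531]
contact_force: [0.4, 0.6, -1.2]
width: 31.0
7.3788725601917475 [ 0.19  8.78 -0.  ] [651.38651693 291.20600861 109.84168501]
```

View pics/w13.png

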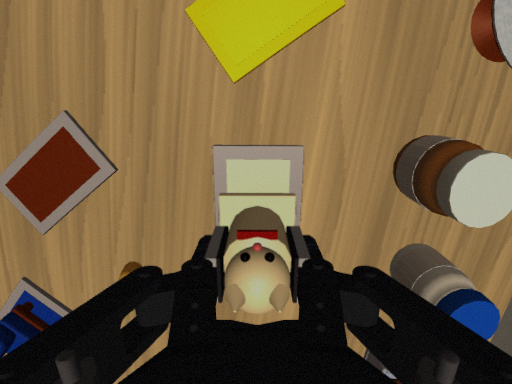

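The cat is square over the cream patch, with patch edges parallel around (258,170). The jars to the right are clear. Lowering it.

```bash
python3 -m creep '{"translation":[[0.1,1.2,0],[0.09,2,0],[0,2.2,0],[0,1.6,0],[0,0.9,0],[0,0.4,0],[0,0.25,0],[0,0.2,0],[0,0,0],[0,0,0]],"twist":[0,0,0,0,0,0,0,0,0,0]}'
```

```text
clock: 32.12
eef_pos: [652.6, 287.2, 23.8]
tcp_rot: [-0.53, 0.468, -0.468, 0.531]
contact_force: [-0.5, 0.2, -0.3]
width: 31.3
```

```bash
python3 -m creep '{"translation":[[-0.1,0.06,-0.04],[-0.1,0.06,-0.04],[0,0.06,0],[0,0.05,0],[0,0,0],[0,0,0]],"twist":[0,0,0,0,0,0]}'; python3 -c "
from h import *
print(read_state()['contact_force'],plan((651.5,289.4,21.3)))"
```

```text
clock: 32.88
eef_pos: [651.4, 289.2, 21.4]
tcp_rot: [-0.53, 0.468, -0.467, 0.531]
contact_force: [-2.7, -0.5, 6.2]
width: 31.4
[-2.73459175 -0.45256299  6.22889269] [-0.02  0.01  0.01]
```

Contact is felt, with 6 N upward. Opening and backing off.

```bash
python3 -m creep '{"translation":[[0,0,0],[0,0,0],[0,0,0],[0,0,0]],"twist":[0,0,0,0]}' 0.4 20 && python3 -m creep '{"translation":[[0,0,0],[0,0,0],[0,0,0],[0,0,0],[0,-1,0],[0,-3,0],[0,-4,0],[0,-4,0],[0,-3,0],[0,-2,0],[0,0,0],[0,0,0]],"twist":[0,0,0,0,0,0,0,0,0,0,0,0]}' 0
python3 - <<'E'
from h import *
print(tcp()[:3,3],read_state()['q'],np.degrees(yaw()));c=shot("wrist"); cv2.imwrite("pics/w14.png",c["frame"][:,:,::-1]);P=cloud(c);Z=P[...,2]
d=np.hypot(P[...,0]-651.5,P[...,1]-289.4)
m=(d<60)&(Z>9.5)&(Z<15); m=cv2.morphologyEx(m.astype(np.uint8),cv2.MORPH_OPEN,np.ones((3,3)))>0
print("base",cv2.minAreaRect(P[m][:,:2].astype(np.float32)))
q=P[(d<45)&(Z>54)&(Z<85)]; print("head",cv2.minAreaRect(q[:,:2].astype(np.float32)),np.percentile(q[:,2],98))
E
```

```text
clock: 33.38
eef_pos: [651.4, 289.0, 21.2]
tcp_rot: [-0.53, 0.468, -0.468, 0.53]
contact_force: [-0.3, -0.1, -0.3]
width: 51.1
clock: 34.88
eef_pos: [651.0, 288.8, 190.1]
tcp_rot: [0.531, -0.468, 0.467, -0.53]
contact_force: [0.6, 0.4, -0.3]
width: 85.6
[650.98934003 288.75813441 190.11448848] [-0.23362962  0.73987275 -0.46766075  1.35882625  0.34350035  1.12447674
 -0.61824558] 7.221925330405776
base ((650.3219604492188, 289.9470520019531), (44.081825256347656, 43.69441223144531), 7.39061975479126)
head ((650.599853515625, 290.69329833984375), (27.355024337768555, 26.78554916381836), 54.9589729309082) 77.45636678151703
```

View pics/w14.png

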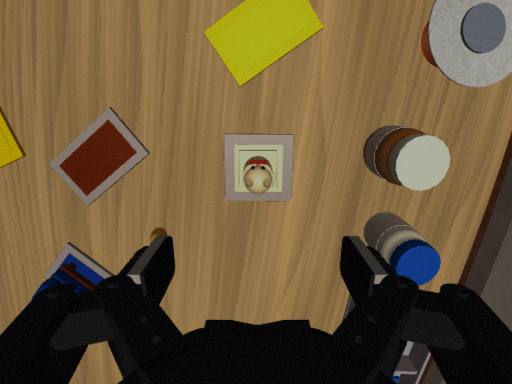

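The cat sits square on the cream patch at (258,170), about 1.3 mm off. The sideboard is next: jaw heading −68.8°, so a turn of +1.327.

```bash
python3 -m creep '{"translation":[[0,0,0],[0,0,0],[0,0,0],[0,0,0],[0,0,0],[0,0,0],[0,0,0],[0,0,0],[0,0,0]],"twist":[0.12,0.18,0.18,0.18,0.18,0.18,0.18,0.127,0]}'
python3 -c "
from h import *
print(np.degrees(yaw()),plan((466.5,-288.2,170)),read_state()['q'])"
```

```text
clock: 36.05
eef_pos: [651.0, 289.0, 190.2]
tcp_rot: [0.131, -0.695, 0.695, -0.13]
contact_force: [-0.4, 0.7, -0.3]
width: 85.5
-68.75789446078474 [38.11  2.1  47.11] [-0.4117724   0.707341   -0.1537144   1.37049881  0.11372038  1.07378858
 -1.78359906]
```

```bash
python3 -m creep '{"translation":[[1.2,0,1.4],[2.7,0,3.3],[3.6,0.2,4.5],[3.6,0.3,4.5],[3.6,0.3,4.5],[3.6,0.3,4.5],[3.6,0.3,4.5],[3.6,0.3,4.5],[3.6,0.2,4.5],[3.6,0.2,4.5],[3,0,3.6],[1.5,0,1.8]],"twist":[0,0,0,0,0,0,0,0,0,0,0,0]}'; python3 -m creep '{"translation":[[0.5,0,0.6],[0.4,0,0.4],[0,0,0],[0,0,0]],"twist":[0,0,0,0]}'
python3 - <<'E'
from h import *
print(tcp()[:3,3],read_state()['q'],np.degrees(yaw()),plan((466.5,-288.2,25)));c=shot("wrist"); cv2.imwrite("pics/w15.png",c["frame"][:,:,::-1]);P=cloud(c);Z=P[...,2]
q=P[(np.hypot(P[...,0]-467,P[...,1]+288)<55)&(Z>10)&(Z<75)]
r=cv2.minAreaRect(q[:,:2].astype(np.float32)); print(r)
E
```

```text
clock: 37.55
eef_pos: [469.6, -277.9, 169.8]
tcp_rot: [0.131, -0.695, 0.695, -0.13]
contact_force: [0.3, 0.8, -0.3]
width: 85.3
clock: 38.05
eef_pos: [466.8, -287.0, 170.2]
tcp_rot: [-0.13, 0.695, -0.695, 0.131]
contact_force: [0.4, -0.5, 0.4]
width: 85.6
[ 466.82455684 -286.97275511  170.22106216] [ 0.52711648  0.47736081 -0.11342293  1.86041923  0.07165065  0.80769332
 -0.82272172] -68.72274842848094 [ 0.08 14.52  0.1 ]
((470.56500244140625, -287.0126037597656), (66.70476531982422, 36.61165237426758), 21.011310577392578)
```

View pics/w15.png

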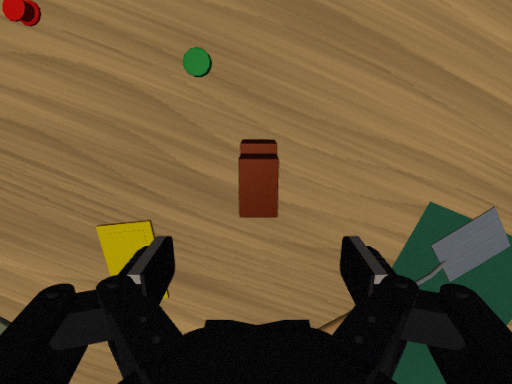

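The sideboard is square between the jaws at (258,178).

```bash
python3 -m creep '{"translation":[[0.08,2,0.1],[0,3,0],[0,3,0],[0,3,0],[0,1.8,0],[0,1.2,0],[0,0.6,0],[0,0,0],[0,0,0]],"twist":[0,0,0,0,0,0,0,0,0]}' && python3 -m creep '{"translation":[[0,0,0],[0,0,0],[0,0,0],[0,0,0],[0,0,0],[0,0,0],[0,0,0],[0,0,0],[0,0,0]],"twist":[0,0,0,0,0,0,0,0,0]}' 1 30 && python3 -m creep '{"translation":[[0,-0.5,0],[0,-1.5,0],[0,-2,0],[0,-2,0],[0,-2,0],[0,-2,0],[0,-1,0],[0,0,0]],"twist":[0,0,0,0,0,0,0,0]}'
python3 - <<'E'
from h import *
print(tcp()[:3,3]); c=shot("wrist"); cv2.imwrite("pics/w16.png",c["frame"][:,:,::-1])
E
```

```text
clock: 39.22
eef_pos: [466.4, -289.3, 24.8]
tcp_rot: [0.13, -0.695, 0.695, -0.13]
contact_force: [0.6, 0.2, -0.0]
width: 84.9
clock: 40.35
eef_pos: [466.1, -289.2, 24.4]
tcp_rot: [0.13, -0.695, 0.695, -0.13]
contact_force: [-1.9, 2.1, 6.8]
width: 35.8
clock: 41.35
eef_pos: [466.2, -289.2, 134.9]
tcp_rot: [0.13, -0.695, 0.695, -0.13]
contact_force: [0.2, 0.3, -1.3]
width: 35.8
[ 466.21819455 -289.19878287  134.90668097]
```

View pics/w16.png

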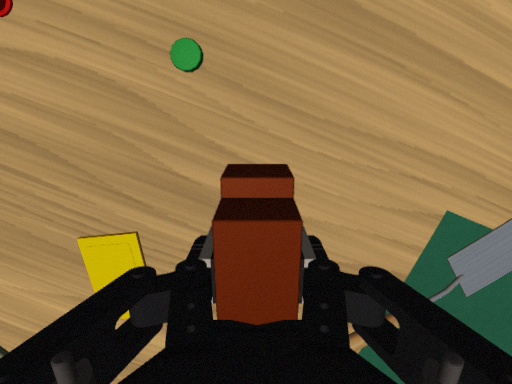

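The sideboard is held level. Turning −0.403 and carrying it to the brown mount.

```bash
python3 -m creep '{"translation":[[0,0,0],[0,0,0],[0,0,0],[0,0,0]],"twist":[-0.13,-0.15,-0.123,0]}'
python3 -c "
from h import *
print(np.degrees(yaw()),plan((460.5,277.4,135)),read_state()['q'])"
```

```text
clock: 41.9
eef_pos: [465.6, -289.0, 133.4]
tcp_rot: [-0.266, 0.655, -0.655, 0.266]
contact_force: [-0.4, 0.8, -1.4]
width: 35.6
-45.76731358857169 [-39.14  -0.11 -40.94] [ 0.60667313  0.53521176 -0.21711501  1.88286834  0.16272773  0.74171574
 -0.50023163]
```

```bash
python3 -m creep '{"translation":[[-1,0,-1],[-2.2,0,-2.3],[-3,0,-3.1],[-3.5,0,-3.7],[-3.7,0,-3.9],[-3.7,0,-3.9],[-3.7,0,-3.9],[-3.7,0,-3.9],[-3.7,0,-3.9],[-3.5,0,-3.7],[-3,0,-3.1],[-2,0,-2.1]],"twist":[0,0,0,0,0,0,0,0,0,0,0,0]}'
python3 -c "
from h import *
print(np.degrees(yaw()),plan((460.5,277.4,135)),read_state()['q'])"
```

```text
clock: 43.4
eef_pos: [458.6, 245.7, 134.1]
tcp_rot: [-0.267, 0.655, -0.655, 0.267]
contact_force: [0.3, -0.1, -1.6]
width: 35.5
-45.712445806005334 [-2.34 -0.09 -2.14] [-0.40600747  0.50072233 -0.26492334  1.9522919   0.19255178  0.71253966
 -1.58395581]
```

```bash
python3 -m creep '{"translation":[[-1.2,0,-1.2],[-0.8,0,-0.7],[-0.4,0,-0.4],[0,0,0],[0,0,0]],"twist":[0,0,0,0,0]}'
python3 - <<'E'
from h import *
print(np.degrees(yaw()),plan((460.5,277.4,31.5)),tcp()[:3,3]);c=shot("wrist"); cv2.imwrite("pics/w17.png",c["frame"][:,:,::-1])
E
```

```text
clock: 44.02
eef_pos: [461.3, 275.2, 134.2]
tcp_rot: [0.266, -0.655, 0.655, -0.266]
contact_force: [0.4, -0.8, -1.7]
width: 35.6
-45.78492805246754 [-0.1  10.27 -0.21] [461.27500609 275.22878011 134.19810886]
```

View pics/w17.png

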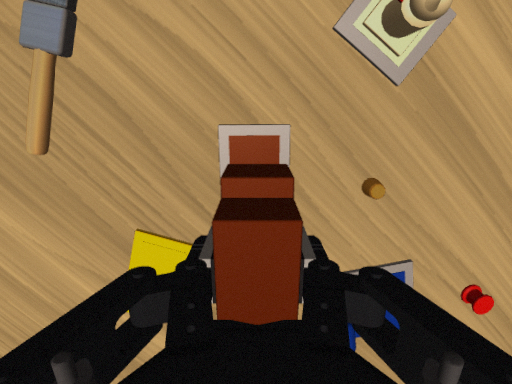

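The sideboard lines up with the brown patch at (255,150). It needs a 2 mm correction toward −z, which I'll add while lowering.

```bash
python3 -m creep '{"translation":[[-0.1,1.2,-0.21],[0,2,0],[0,2.4,0],[0,2,0],[0,1.2,0],[0,0.7,0],[0,0.3,0],[0,0.2,0],[0,0.1,0],[0,0,0],[0,0,0]],"twist":[0,0,0,0,0,0,0,0,0,0,0]}'; python3 -c "
from h import *
print(plan((460.5,277.4,30.6)))"
```

```text
clock: 45.45
eef_pos: [460.5, 278.3, 33.4]
tcp_rot: [-0.266, 0.655, -0.655, 0.267]
contact_force: [-0.8, -0.1, -1.1]
width: 35.4
[0.06 0.28 0.06]
```

```bash
python3 -m creep '{"translation":[[0.05,0.06,0.05],[0,0.06,0],[0,0.06,0],[0,0.06,0],[0,0.04,0],[0,0,0],[0,0,0]],"twist":[0,0,0,0,0,0,0]}'; python3 -c "
from h import *
print(plan((460.5,277.4,30.6)))"
```

```text
clock: 46.32
eef_pos: [460.4, 277.5, 30.4]
tcp_rot: [0.266, -0.655, 0.655, -0.266]
contact_force: [-1.0, -0.7, -0.4]
width: 35.8
[-0.   -0.02  0.02]
```

```bash
python3 -m creep '{"translation":[[0,0.04,0],[0,0,0],[0,0,0]],"twist":[0,0,0]}' && python3 -m creep '{"translation":[[0,0,0],[0,0,0],[0,0,0],[0,0,0]],"twist":[0,0,0,0]}' 0.4 20 && python3 -m creep '{"translation":[[0,0,0],[0,0,0],[0,0,0],[0,0,0],[0,-1,0],[0,-3,0],[0,-4,0],[0,-4,0],[0,-4,0],[0,-3,0],[0,-2,0],[0,0,0]],"twist":[0,0,0,0,0,0,0,0,0,0,0,0]}' 0; python3 -m creep '{"translation":[[0,0,0],[0,0,0]],"twist":[0,0]}'
python3 - <<'E'
from h import *
print(tcp()[:3,3]);c=shot("wrist"); cv2.imwrite("pics/w18.png",c["frame"][:,:,::-1]);P=cloud(c);Z=P[...,2]
d=np.hypot(P[...,0]-460.5,P[...,1]-277.4)
q=P[(d<55)&(Z>14)&(Z<85)]; print(cv2.minAreaRect(q[:,:2].astype(np.float32)),np.percentile(q[:,2],98))
m=((mask(c,"brown")>0)&(d<75)&(Z<9)); print(m.sum())
for n in("scene","side"): cv2.imwrite(f"pics/{n}9.png",shot(n)["frame"][:,:,::-1])
E
```

```text
clock: 46.7
eef_pos: [460.3, 277.5, 30.4]
tcp_rot: [0.266, -0.655, 0.655, -0.266]
contact_force: [-4.2, -1.2, 10.6]
width: 36.0
clock: 47.2
eef_pos: [460.3, 277.5, 30.0]
tcp_rot: [0.266, -0.655, 0.655, -0.266]
contact_force: [-0.1, 0.3, 0.1]
width: 51.3
clock: 48.7
eef_pos: [460.8, 277.8, 241.9]
tcp_rot: [-0.265, 0.655, -0.655, 0.267]
contact_force: [0.2, 0.5, -1.2]
width: 85.3
clock: 48.95
eef_pos: [460.1, 277.3, 239.3]
tcp_rot: [0.267, -0.655, 0.655, -0.266]
contact_force: [-0.0, 0.2, -0.6]
width: 85.0
[460.05773922 277.30316573 239.32801749]
((460.5495910644531, 277.4957580566406), (76.20697784423828, 36.26414108276367), 43.86955642700195) 71.06929510492687
396
```

View pics/w18.png

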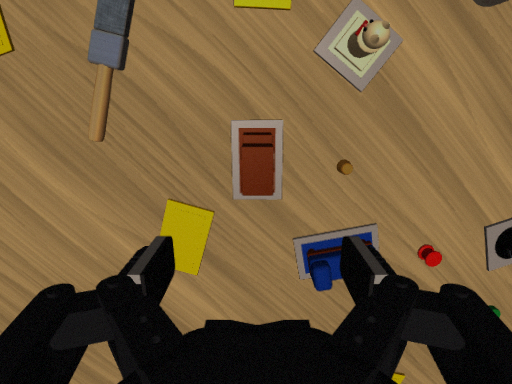

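View pics/scene9.png

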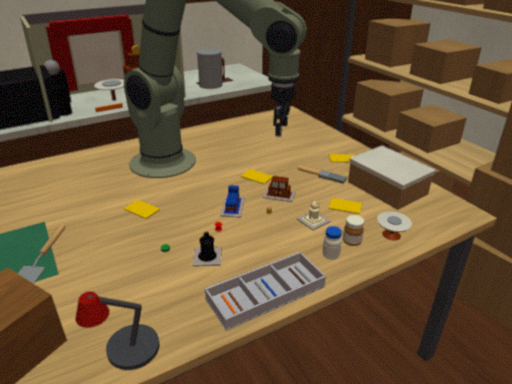

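View pics/side9.png

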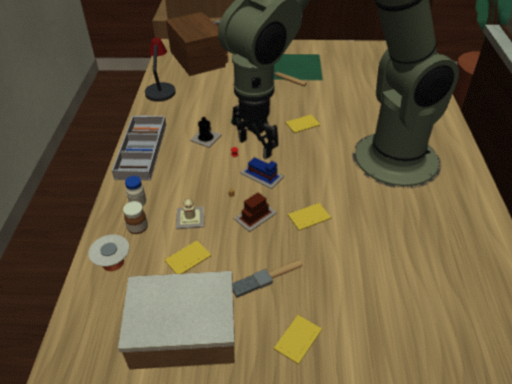

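The wrist view shows the sideboard inside the brown patch at (257,160). The scene and side views show all four standing on their own mounts. One last numeric check of all four before handing in.

```bash
python3 - <<'E'
from h import *
M={"chaise":(445.6,95.5),"stove":(646.9,-93.8),"cat":(651.5,289.4),"sideboard":(460.5,277.4)}
for v in("scene","side"):
    c=shot(v);P=cloud(c);Z=P[...,2]
    for k,xy in M.items():
        q=P[(np.hypot(P[...,0]-xy[0],P[...,1]-xy[1])<58)&(Z>14)&(Z<100)]
        print(v,k,np.percentile(q[:,2],98).round(1),np.round(np.array(cv2.minAreaRect(q[:,:2].astype(np.float32))[0])-xy,1),len(q))
s=read_state();print(s["clock"],np.abs(s["qd"]).max(),s["contact_force"])
E
```

```text
scene chaise 64.3 [ 3.  -0.9] 293
scene stove 88.7 [4.6 0.1] 317
scene cat 75.0 [10.2  1.4] 170
scene sideboard 72.2 [2.3 1.6] 367
side chaise 63.8 [-2.6  2.5] 405
side stove 86.9 [-0.5  3.5] 233
side cat 76.1 [-4.7  1.6] 220
side sideboard 74.0 [-1.1  1.2] 544
49.2 0.0024345859252057137 [-1.08966143  0.49439117  0.33433893]
```

```bash
python3 -c "
from cell import hand_in
print(hand_in())"
```

```text
the job is handed in; nothing more can be done
None
```

All four miniatures are standing upright on their matching mounts and let go; I handed the job in at about 49 s of the 120 s. I gripped each one once, carried it over level and set it down gently. Nothing was dropped or tipped.

Wrist-camera measurements just after each release, against the mount centres I measured earlier:

| Miniature | Offset from patch centre | Angle off the patch | Height check |
|---|---|---|---|
| Stove | about 1.7 mm | any way allowed | top about 88 mm, as expected on the mount |
| Chaise | about 2 mm | about 0.1° | top about 64 mm, as expected |
| Cat | about 1.3 mm | about 0.1° | top about 77 mm, against 80 mm to the ear tips |
| Sideboard | about 0.1 mm | about 0.5° | top about 71 mm, as expected |

- **Disagreements:** The final scene and side views gave larger offsets, up to 10 mm in x for the cat. Those cameras are coarse and see mainly the near faces, and the two views disagreed in opposite directions, so I trusted the wrist figures. Heights worked out by casting rays from two views differed from the depth readings by up to 4 mm.
- **At hand-in:** The arm was still, with the gripper open and about 240 mm up, touching nothing.

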